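File the breakfast menu in the lever arch binder

TASK

Breakfast is over: file the menu board from the wooden counter stand in the lever arch binder. Lift the lever to spring the rings open, lay the menu flat on the menus already filed with its two holes over the two posts and let go, then press the lever fully down so that the rings close. You will have to lay the menu down flat on the counter and take it again across its width; leave the mug, jar, bowl and caddy where they are.

Things in the scene. Friction and masses are not known exactly. Their poses are not given: they have to be found in the camera images.
- binder: Black binder board fixed to the counter, 150 x 290 x 8 mm (x -75 to 75, y -175 to 115 mm). Origin: on the counter, midway under two steel posts; z up. Lever at the -y end, ring arches hinged at +x. Dark wooden menus already filed lie on it, fixed: x -48 to 14, y -80 to 80 mm, top 20 mm above the counter. A filed menu lies exactly on them: holes over the posts, the rest of it to -x.
- arch_lever (a joint): Lever arch angle: 0 = pressed fully down (rings closed), 1.2 rad = fully lifted (rings open). The lever is stiff and stays wherever it is left; it takes about 2 N at the lever tip to move it either way.
- rings (a joint): Angle of the two curved 6 mm steel ring arches at binder y -40 and +40 mm: 0 = closed onto the post tips (49 mm above the counter), 0.9 rad = open, tipped back to +x. Always 0.75 x the lever angle. Their hinge bar lies at binder x 45, y -50 to 50, top 17 mm above the counter; between the arches the space above it is free for a finger.
- lever_tip (a point): Centre of the steel cross roll at the lever's free end: 16 mm thick, 24 mm long along the binder's x (the hinge axis), so it can be pinched from above by its two ends and turns between the finger pads. The lever bar is 8 mm thick. With the lever down it is 34 mm above the counter at binder x 45, y -160 mm, over the 8 mm board.
- lever_hinge (a point): Point on the lever's hinge axis (parallel to the binder's x), at binder x 45, y -75, z 24 mm; frame as the binder's. With the lever down the tip lies 85 mm to -y and 10 mm above it; lifting swings the tip up and towards +y about it (86 mm radius).
- posts_mid (a point): Point midway between the two upright steel posts, at the height of the top of the filed menus, 20 mm above the counter; frame as the binder's. The posts are 7 mm thick with tapered tips, at binder x 0, y -40 and +40 mm; tips 41 mm above the counter.
- stand: Pale wooden counter stand, fixed: foot 70 (x) x 150 (y) x 8 mm, with two rails 26 mm high on either side of a slot 8 mm wide along y. Origin: on the counter under the middle of the slot.
- menu: Dark wooden menu board, paper inlays, 6 mm thick (its x), 160 mm long (y), 62 mm tall (z), about 70 g, both faces alike. Origin: middle of its plain long edge (the lower one in the stand). Two 13 mm through holes at y -40 and +40, z 48 mm, along its upper edge. It starts upright in the stand's slot, axes as the stand's, lower edge 8 mm and top 70 mm above the counter.
- menu_holes (a point): Point midway between the menu's two holes, at mid thickness (menu x 0, y 0, z 48 mm). When filed it lies over posts_mid, 23 mm above the counter.
- mug: Bystander: white mug, 76 mm wide, 85 mm high, handle on one side. Origin: centre of its underside.
- jar: Bystander: closed glass jar, 72 mm wide, 100 mm high. Origin: centre of its underside.
- bowl: Bystander: white bowl, 130 mm wide, 55 mm high. Origin: centre of its underside.
- caddy: Bystander: pale wooden cutlery caddy, fixed, 100 x 160 x 70 mm. Origin: centre of its underside.
Mind the look-alikes: they are no part of the job. What is meant by the menu is not purple or yellow, and is the smaller of those in its own colour.

How it is judged (in metres and radians):
On the way, in this order (a step that is already met when the one before it is completed fails the run):
1. the lever is lifted and the rings stand open (value of joint arch_lever above 1.05 rad), for 0.2 s.
2. with the rings open, the menu lies on the filed pack with its holes over the posts, released (value of joint arch_lever above 0.9 rad and horizontal distance between menu_holes and posts_mid below 0.006 m and z of menu_holes in the frame of binder between 0.018 and 0.028 m and x of menu in the frame of binder below -0.03 m and angle between the x axis of menu and the z axis of binder, either way round below 0.08 rad and angle between the y axis of menu and the y axis of binder, either way round below 0.12 rad and contact force between menu and the fingers below 0.05 N), for 0.2 s.
At the end, for the whole second after the job is handed in: The lever is down (within 0.08 rad) and the rings are closed; the menu lies at rest flat on the filed pack (within 0.08 rad and 5 mm), its holes over the posts (midpoints within 6 mm, long edges within 0.12 rad), its body on the binder's -x side (value of joint each of arch_lever, rings below 0.08 rad and horizontal distance between menu_holes and posts_mid below 0.006 m and z of menu_holes in the frame of binder between 0.018 and 0.028 m and x of menu in the frame of binder below -0.03 m and angle between the x axis of menu and the z axis of binder, either way round below 0.08 rad and angle between the y axis of menu and the y axis of binder, either way round below 0.12 rad and linear speed of menu below 0.02 m/s); the robot touches nothing.
It fails at once if the mug is pushed more than 30 mm or tipped (distance of mug from where it was at the start of the episode above 0.03 m or angle between mug's own z axis and vertical above 0.3 rad).
It fails at once if the jar is pushed more than 30 mm or tipped (distance of jar from where it was at the start of the episode above 0.03 m or angle between jar's own z axis and vertical above 0.3 rad).
It fails at once if the bowl is pushed more than 30 mm or tipped (distance of bowl from where it was at the start of the episode above 0.03 m or angle between bowl's own z axis and vertical above 0.3 rad).
It fails at once if the caddy is struck (contact force between caddy and anything else above 15 N).
It also fails if it takes over 72 s, if anything falls off the work surface, if the arm or the gripper's body presses on something with over 40 N, if the wrist force passes 120 N, or if a joint passes its speed limit or range.

ROBOT

A 7-joint arm with a two-finger parallel gripper is mounted at the origin on the work surface. World frame = base frame: x ahead of the robot, y to its left, z up, the work surface at z = 0. Lengths are in mm, angles in rad, forces in N, time in s.
With the tool pointing down it reaches from about 350 to 900 mm from the base axis. Payload 19.9 kg.
Tool frame: the origin (TCP) lies on the mounting face of the last link; the fingertips stand 173 mm ahead of it and the grasp point (between the pads) lies r.grip_depth ahead of it (r.grip_depth is the distance from the TCP to the grasp point, in mm); z points along the fingers, y is the line along which they close (so a half turn about z gives the same grasp; the last joint's range is limited). The gripper opens to 85 mm and grips with 20 to 120 N. Pads are 22 mm wide; open, the fingers measure 114 mm over their backs; the gripper's body (76 mm by 85 mm) begins 54 mm behind the grasp point. The pads swing forward as they close: fully open they stand 13 mm farther back than shut.
Start: joints at [-1.276, 0.417, -0.01, 1.614, 0.005, 1.111, -0.053], TCP at [205.94, 590.091, 404.66] pointing down, gripper open.
Joint ranges: [-2.81, 2.81], [-0.39, 2.02], [-1.27, 1.25], [0.06, 2.57], [-1.19, 4.33], [0.19, 2], [-2.82, 2.82]. Speed limits (rad/s): [1.89, 1.89, 2.39, 2.39, 3.01, 3.01, 3.01].

INTERFACE

Orientations are given as [roll, pitch, yaw] about the fixed x, y, z axes, in that order (R = Rz(yaw) Ry(pitch) Rx(roll)).
In Python, from station import status, cams, job, r gives the robot as it stands.
- The arm moves only by the tool carry_out, never from a script. Its argument "deltas" is text: rows parted by semicolons, each of 5 numbers parted by spaces: the closure, from 0 (fully open) to 1 (shut), then the shift along the tool's x, y, z in mm, then the turn about the tool's z in degrees. In form: grip dx dy dz yaw; .... A call has 1 to 10 rows; each row shifts and turns the commanded pose from where the row before left it, along the tool's axes as they then stand; what a row does not reach is not made up. A row lasts 1/12 s, in which the tool goes at most 41.7 mm and 7.16 degrees, less where a joint would pass 70% of its speed; a pose out of reach is approached as far as the arm can. A call with a gripper value outside its range is refused whole. The fingers move at their own pace and stop on an object; the grip force is fixed at half the most. Time passes only in rows, so rows that do not move let the fingers close. It gives the time, the measured TCP pose, the force, the opening and the grip force at its end, in the units of the state.
- status.observe(): the state, without advancing time (a new reading comes with each control period).
- cams.capture(name): name is "scene" or "top"; returns a dict with "image" (384x512x3 uint8, blue, green, red), "depth" (384x512 float32, mm along the optical axis (not along the pixel's ray), 0 where there is no reading), "intrinsics" (3x3 intrinsics, pixels), "rvec" (rotation vector, rad) and "tvec" (3), from world to camera coordinates, as OpenCV has them. Camera axes: x right, y down, z forward; pixel columns grow to the right and rows downward; lengths in mm; the calibration is good to about 2 mm. A picture is of the moment at which its call begins.
- job.job_done(): hands the job in; it is judged then, once.
The state is a dict: "clock": time; "qpos": joint angles; "joint_vel": joint speeds; "joint_torque": joint torques, N m; "position": TCP position; "orientation": TCP orientation; "contact_force": force on the tool from outside, world axes, zero at the start; "moment": the same for the moment, N m; "width": finger opening in mm; "gripper_force": force on a finger pad.
Only numpy, scipy, OpenCV 4.12 (cv2) and the standard library are available. Lean on these libraries where they do the work, as an engineer would, in place of code of your own. Each camera call takes 0.05 s, during which the arm holds its last target. There are 200 camera calls.

## Working session

There is one attempt and no reset: what is moved stays moved. The work goes in short steps, Python scripts to look and compute and a tool call to move; the robot and the scene stay as the last step left them, time stands still between calls to the robot, and variables do not carry over. Pictures are saved under pics/ and viewed, at most 10 in all, crops included, and the job is handed in when it is done.

Besides the shell and the picture viewer there is one more tool, called after ">>>" as name(argument=value, ...) on one line, values as JSON. carry_out: Moves the arm, as the interface text tells. Its arguments: {"type":"object","properties":{"deltas":{"type":"string"}},"required":["deltas"]}

```bash
ls; mkdir -p pics; python3 - <<'E'
from station import status,cams,job,r
import cv2,numpy as np
print(status.observe(), r.grip_depth)
for n in("scene","top"):
    c=cams.capture(n); cv2.imwrite(f"pics/{n}0.png",c["image"]); np.savez(f"{n}0.npz",**c)
    print(n,c["intrinsics"].tolist(),c["rvec"],c["tvec"])
a=[cv2.imread(f"pics/{n}0.png") for n in("scene","top")]
E
```

```text
pics
{'clock': 0.0, 'qpos': array([-1.27649217,  0.41796213, -0.01030495,  1.61418778,  0.00472262,
        1.11070568, -0.05303247]), 'joint_vel': array([ 0.00090987, -0.00010327, -0.00088598,  0.00224493,  0.00040274,
        0.0006075 ,  0.00077771]), 'joint_torque': array([-5.43349834e-04, -8.64423966e+01,  6.78851567e-01, -4.34916759e+01,
        1.90674746e-02,  7.12107721e-03, -1.71576779e-07]), 'position': array([205.9054156 , 589.95763041, 404.06181079]), 'orientation': array([-3.14035795e+00,  1.11823915e-04,  2.80577624e+00]), 'contact_force': array([ 0.2476153 , -0.61481942, -0.37525981]), 'moment': array([-0.00887266, -0.02593433,  0.00277597]), 'gripper_force': 0.0, 'width': 85.51019378216303} 154.70000000000002
scene [[396.2926296438176, 0.0, 256.2154123173528], [0.0, 396.2926296438176, 188.51815066337463], [0.0, 0.0, 1.0]] [ 1.98755738  1.31603723 -0.55165358] [-206.0262535  -268.69881887 1814.43395337]
top [[431.6191431671467, 0.0, 256.67133500947057], [0.0, 431.6191431671467, 188.2614057400495], [0.0, 0.0, 1.0]] [ 2.08703979 -2.14708781  0.20673469] [  14.52837796  529.23217364 1515.49170252]
```

View pics/scene0.png

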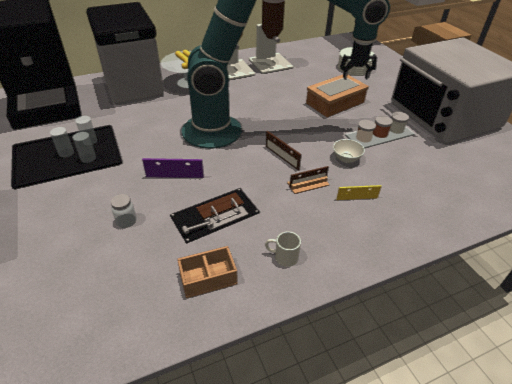

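View pics/top0.png

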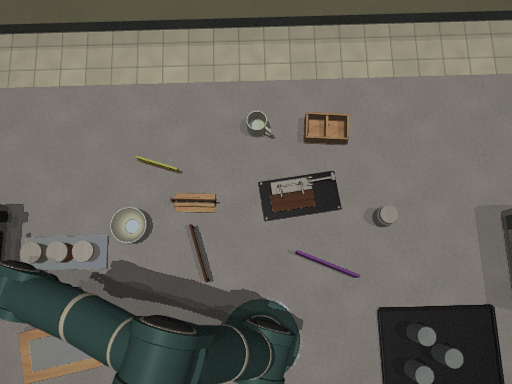

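Two boards are dark brown: one in the stand (scene 309,180; top 195,202) and a longer freestanding one (scene 283,150; top 200,252). The purple (top 327,263) and yellow (top 158,164) boards are excluded. I choose the smaller one, in the stand, and will check it in a close crop together with the binder.

```bash
cat > h.py <<'E'
import cv2,numpy as np
def load(c):
    R=cv2.Rodrigues(np.array(c["rvec"]))[0]; return np.array(c["intrinsics"]),R,np.array(c["tvec"]).ravel()
def ray(c,px,z):
    K,R,t=load(c); px=np.atleast_2d(np.array(px,float))
    d=np.c_[px,np.ones(len(px))]@np.linalg.inv(K).T@R; o=-R.T@t
    return o+d*((z-o[2])/d[:,2])[:,None]
def cloud(c):
    K,R,t=load(c); D=c["depth"]; v,u=np.indices(D.shape)
    P=np.c_[u.ravel(),v.ravel(),np.ones(D.size)]@np.linalg.inv(K).T*D.reshape(-1,1)
    return ((P-t)@R).reshape(*D.shape,3)
def proj(c,P):
    K,R,t=load(c); q=(np.atleast_2d(P)@R.T+t)@K.T; return q[:,:2]/q[:,2:]
E
python3 - <<'E'
from h import *
t=np.load("top0.npz"); s=np.load("scene0.npz")
P=cloud(t)
def comp(mask,seed,name,z):
    n,l,st,_=cv2.connectedComponentsWithStats(mask.astype(np.uint8))
    k=l[seed[1],seed[0]]; 
    if k==0: print(name,"seed miss");return
    m=(l==k); ys,xs=np.nonzero(m); W=ray(t,np.c_[xs,ys],z)[:,:2]
    (c,sz,a)=cv2.minAreaRect(W.astype(np.float32)); b=cv2.boxPoints((c,sz,a))
    e=b[1]-b[0]; f=b[2]-b[1]; L=e if np.hypot(*e)>np.hypot(*f) else f
    print(name,"c",np.round(c,1),"size",np.round(sz,1),"longdir deg",round(np.degrees(np.arctan2(L[1],L[0])),2),"n",m.sum())
Z=P[...,2]; im=t["image"].astype(int); 
print("counter z",np.median(Z[90:110,100:200]))
# binder: hull of dark pixels in window
I=im.sum(2); w=np.zeros(Z.shape,bool); w[165:228,250:350]=1
dark=(I<150)&w
comp(cv2.morphologyEx(dark.astype(np.uint8),cv2.MORPH_CLOSE,np.ones((7,7))),(268,206),"binder",8)
for n,(u,v) in dict(mug=(257,122),jar=(387,216),bowl=(129,225),caddy=(327,128),stand=(195,202),menu=(195,202),big=(200,252)).items():
    print(n,np.round(P[v,u]))
for nm,(u0,v0,u1,v1) in dict(stand=(165,188,225,218),binder=(250,160,350,230)).items():
    c=cv2.resize(t["image"][v0:v1,u0:u1],None,fx=6,fy=6,interpolation=cv2.INTER_CUBIC); cv2.imwrite(f"pics/c_{nm}.png",c)
a=cv2.imread("pics/c_stand.png");b=cv2.imread("pics/c_binder.png")
s1=cv2.resize(s["image"][160:200,280:340],None,fx=4,fy=4,interpolation=cv2.INTER_CUBIC)
H=np.zeros((600,600,3),np.uint8); H[:180,:360]=a; H[180:600,:600]=b; H[:160,360:600]=s1; cv2.imwrite("pics/crop1.png",H)
E
```

```text
counter z 0.9304216588957235
binder c [ 507.6 -157.8] size [146.8 287.7] longdir deg -82.81 n 2433
mug [799.  -9.   7.]
jar [ 409. -450.   99.]
bowl [414. 473.   9.]
caddy [ 749. -268.   59.]
stand [489. 226.  33.]
menu [489. 226.  33.]
big [307. 208.  39.]
```

View pics/crop1.png

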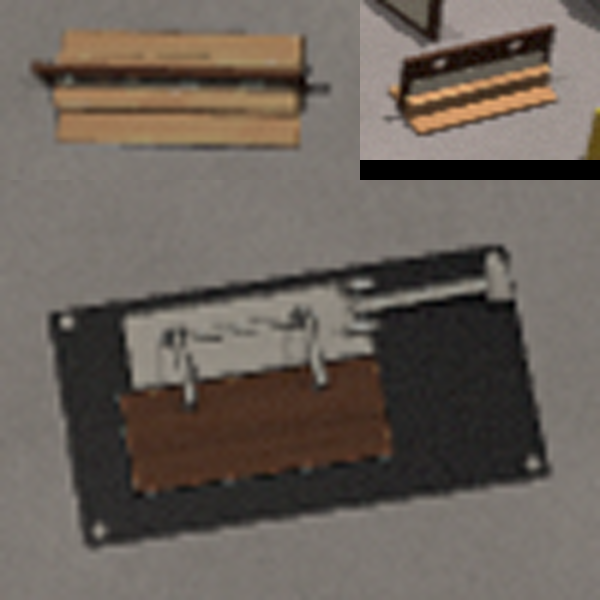

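The crop confirms it: the board in the stand has its two holes on the upper edge (crop 440,62 and 515,45). The binder has its lever roll at crop (498,275), pointing to -y, with the rings at +x. Next I measure the menu top edge, the roll and the pack.

```bash
python3 - <<'E'
from h import *
t=np.load("top0.npz"); s=np.load("scene0.npz")
P=cloud(t); yaw=np.radians(7.19); ex=np.array([np.cos(yaw),np.sin(yaw)]); ey=np.array([-ex[1],ex[0]]); o=np.array([507.6,-157.8])+30*ey
print("origin",o)
def rect(c,m,z,name):
    n,l,st,_=cv2.connectedComponentsWithStats(m.astype(np.uint8)); k=1+np.argmax(st[1:,4]); ys,xs=np.nonzero(l==k)
    W=ray(c,np.c_[xs,ys],z)[:,:2]; cc,sz,a=cv2.minAreaRect(W.astype(np.float32)); b=cv2.boxPoints((cc,sz,a)); e=b[1]-b[0];f=b[2]-b[1];L=max(e,f,key=lambda q:np.hypot(*q))
    print(name,np.round(cc,1),np.round(sz,1),round(np.degrees(np.arctan2(L[1],L[0]))%180,2),"centroid",np.round(W.mean(0),1),len(xs)); return W
im=t["image"].astype(int); b,g,r_=im[...,0],im[...,1],im[...,2]; S=im.sum(2)
def win(u0,v0,u1,v1):
    w=np.zeros(S.shape,bool); w[v0:v1,u0:u1]=1; return w
W=rect(t,win(265,185,320,218)&(r_>b+25),20,"pack"); print(" expect",o-17*ex)
W=rect(t,win(329,168,340,184)&(S>240)&(abs(r_-b)<25)&(S<440),38,"roll"); 
print(" expect",o+45*ex-160*ey)
print(np.round(S[168:186,326:342]).tolist()[0:0])
brown=win(165,188,225,218)&(r_>b+15)&(S<260); 
W=rect(t,brown,70,"menu top")
wood=win(165,188,225,222)&(r_>b+15)&(S>200); rect(t,wood,26,"stand(z26)")
# scene view: menu top edge corners
ims=s["image"].astype(int); bs,rs=ims[...,0],ims[...,2]; Ss=ims.sum(2)
m=np.zeros(Ss.shape,bool); m[160:195,284:335]=1; m&=(Ss<190)&(rs>=bs+5)
ys,xs=np.nonzero(m); top=[]
for u in range(xs.min(),xs.max()+1):
    top.append((u,ys[xs==u].min() if (xs==u).any() else -1))
print(top)
Zt=P[192:214,165:222]; q=Zt[(Zt[...,2]>50)&(Zt[...,2]<80)]; print("depth pts high",len(q), np.round(q.mean(0),1) if len(q) else "", np.round(np.percentile(q,[0,100],axis=0),1))
qq=q[:,:2]-q[:,:2].mean(0); u_,_,v_=np.linalg.svd(qq,full_matrices=False); print("dir",np.degrees(np.arctan2(v_[0,1],v_[0,0]))%180)
pk=P[185:215,270:315]; pk=pk[(pk[...,2]>15)&(pk[...,2]<26)]; print("pack z",np.median(pk[:,2]))
print("yellow ends",np.round(ray(t,[(136,156),(180,171)],60)),"bigs",np.round(ray(t,[(191,226),(210,280)],60)),"bowl",np.round(ray(t,[(129,225)],55)),"mug",np.round(ray(t,[(257,120),(272,135)],85)))
E
```

```text
origin [ 503.84519775 -128.03590317]
pack [ 486.6 -130.2] [ 60.4 159.1] 97.18 centroid [ 485.7 -130.2] 677
 expect [ 486.97887621 -130.16362445]
roll [ 572.5 -286.7] [36.9 56.9] 176.53 centroid [ 576.3 -290.7] 124
 expect [ 568.51695499 -281.14554955]
[]
menu top [482.8 228.7] [ 43.1 161.6] 93.52 centroid [490.  224.5] 122
stand(z26) [471.3 231.1] [154.5  37. ] 88.36 centroid [472.  229.3] 395
[(284, np.int64(160)), (285, np.int64(160)), (286, np.int64(160)), (287, np.int64(161)), (288, np.int64(162)), (289, np.int64(162)), (290, np.int64(163)), (291, np.int64(164)), (292, np.int64(165)), (293, np.int64(165)), (294, np.int64(166)), (295, np.int64(167)), (296, np.int64(167)), (297, np.int64(160)), (298, np.int64(160)), (299, np.int64(160)), (300, np.int64(173)), (301, np.int64(173)), (302, np.int64(173)), (303, np.int64(173)), (304, np.int64(172)), (305, np.int64(172)), (306, np.int64(172)), (307, np.int64(172)), (308, np.int64(171)), (309, np.int64(171)), (310, np.int64(171)), (311, np.int64(171)), (312, np.int64(170)), (313, np.int64(170)), (314, np.int64(170)), (315, np.int64(170)), (316, np.int64(169)), (317, np.int64(169)), (318, np.int64(169)), (319, np.int64(169)), (320, np.int64(168)), (321, np.int64(168)), (322, np.int64(168)), (323, np.int64(168)), (324, np.int64(168)), (325, np.int64(167)), (326, np.int64(167)), (327, np.int64(167))]
depth pts high 112 [490.4 228.4  67.6] [[483.8 153.4  50.6]
 [496.3 310.2  79.2]]
dir 87.18338482185227
pack z 20.19655052873691
yellow ends [[661. 439.  60.]
 [600. 277.  60.]] bigs [[398. 237.  60.]
 [208. 170.  60.]] bowl [[408. 459.  55.]] mug [[778.  -9.  85.]
 [719. -62.  85.]]
```

>>> carry_out(deltas="0 0 0 0 7.07;0 0 0 0 7.07;0 0 0 0 7.07;0 0 0 0 7.07;0 0 0 0 7.07;0 0 0 0 7.07;0 0 0 0 7.07;0 0 0 0 7.07;0 0 0 0 7.07")

```text
clock: 0.85
position: [205.9, 590.0, 404.3]
orientation: [-3.141, 0.001, 1.689]
contact_force: [-0.2, 0.1, -0.5]
width: 85.3
gripper_force: 0.0
```

>>> carry_out(deltas="0 -37.9 10.4 0 0;0 -37.9 10.4 0 0;0 -37.9 10.4 0 0;0 -37.9 10.4 0 0;0 -37.9 10.4 0 0;0 -37.9 10.4 0 0;0 -37.9 10.4 0 0;0 -37.9 10.4 0 0;0 -37.9 10.4 0 0;0 -37.9 10.4 0 0")

```text
clock: 1.68
position: [356.4, 225.0, 404.6]
orientation: [-3.141, -0.0, 1.695]
contact_force: [0.8, 0.7, 0.8]
width: 85.0
gripper_force: 0.0
```

>>> carry_out(deltas="0 -37.9 10.4 0 0;0 -37.9 10.4 0 0;0 -37.9 10.4 0 0;0 -37.9 10.4 0 0;0 -37.9 10.4 10 0;0 -37.9 10.4 20 0;0 -37.9 10.4 30 0;0 -37.9 10.4 30 0;0 -37.9 10.4 30 0;0 -37.9 10.4 20 0")

```text
clock: 2.52
position: [497.5, -116.0, 278.6]
orientation: [-3.14, -0.0, 1.696]
contact_force: [0.3, 1.1, 0.9]
width: 85.4
gripper_force: 0.0
```

>>> carry_out(deltas="0 -34.5 10 0 0;0 -34.5 10 0 0;0 -34.5 10 0 0;0 -34.5 10 0 0;0 -34.5 10 0 0;0 0 0 0 0;0 0 0 0 0")

```text
clock: 3.1
position: [568.4, -282.0, 280.5]
orientation: [-3.14, 0.001, 1.693]
contact_force: [-0.6, -0.2, 0.1]
width: 85.1
gripper_force: 0.0
```

```bash
python3 - <<'E'
from station import status,cams
from h import *
s0=status.observe(); print(np.round(s0["position"],1),np.round(s0["orientation"],4),np.round(s0["qpos"],2))
c=cams.capture("scene"); np.savez("scene1.npz",**c); t=np.load("top0.npz")
v=c["image"]
# predicted: roll ends, hinge, binder corners
yaw=np.radians(7.19); ex=np.array([np.cos(yaw),np.sin(yaw),0]); ey=np.array([-ex[1],ex[0],0]); ez=np.array([0,0,1.]); o=np.array([503.8,-128,0])
B=lambda x,y,z:o+x*ex+y*ey+z*ez
sc=np.load("scene0.npz")
a=cv2.resize(sc["image"][180:245,160:270],None,fx=4,fy=4,interpolation=cv2.INTER_CUBIC)
b=cv2.resize(t["image"][160:225,250:350],None,fx=4,fy=4,interpolation=cv2.INTER_CUBIC)
d=cv2.resize(v[180:245,160:270],None,fx=4,fy=4,interpolation=cv2.INTER_CUBIC)
pts=[B(45,-160,34),B(0,-40,41),B(0,40,41),B(75,115,8),B(-75,115,8),B(-75,-175,8),B(75,-175,8)]
for img,cc,off in((a,sc,(160,180)),(b,t,(250,160))):
    for p in proj(cc,pts):
        q=((p-off+.5)*4-.5).astype(int); cv2.drawMarker(img,tuple(int(x) for x in q),(0,255,0),0,12,1)
H=np.zeros((520,850,3),np.uint8); H[:260,:440]=a; H[:260,450:850]=b; H[260:,:440]=d; cv2.imwrite("pics/chk.png",H[:, :800])
E
```

```text
[ 568.4 -282.   280.5] [-3.1405e+00  8.0000e-04  1.6925e+00] [-0.03  0.65  0.62  1.7  -0.45  0.93  0.89]
```

View pics/chk.png

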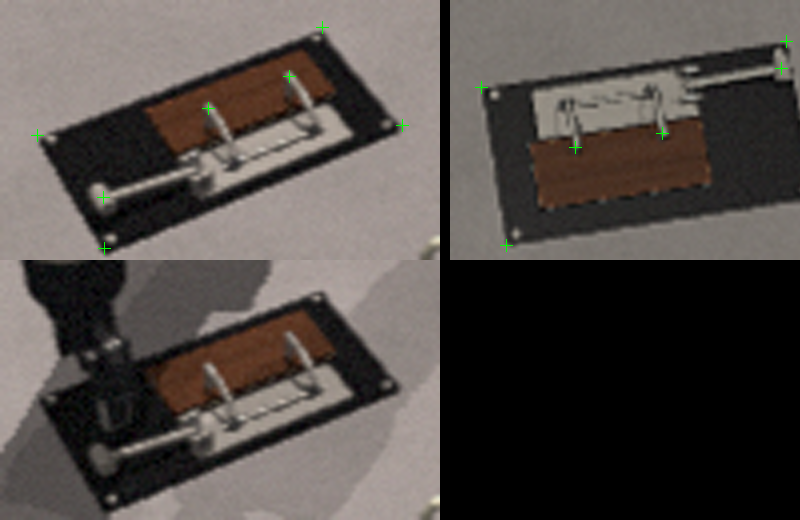

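The markers for roll, posts and board corners agree in both views. Now I go down and pinch the roll.

>>> carry_out(deltas="0.3 0.9 0 30 0;0.3 0 0 30 0;0.3 0 0 20 0;0.3 0 0 10 0;0.5 0 0 0 0;1 0 0 0 0;1 0 0 0 0;1 0 0 0 0;1 0 0 0 0")

```text
clock: 3.9
position: [568.1, -279.5, 192.7]
orientation: [-3.142, -0.0, 1.695]
contact_force: [-9.6, 2.2, 7.7]
width: 22.5
gripper_force: 58.4
```

>>> carry_out(deltas="1 1.4 0 -8.4 0;1 2.3 0 -8.3 0;1 3.1 0 -8 0;1 3.9 0 -7.6 0;1 4.6 0 -7.2 0;1 5.3 0 -6.7 0;1 5.9 0 -6.2 0;1 6.5 0 -5.5 0;1 7 0 -4.8 0;1 7.5 0 -4.2 0")

```text
clock: 4.73
position: [562.0, -231.7, 258.9]
orientation: [-3.141, -0.0, 1.695]
contact_force: [-5.4, -0.6, -12.4]
width: 22.0
gripper_force: 59.1
```

>>> carry_out(deltas="1 7.9 0 -3.4 0;1 8.2 0 -2.6 0;1 0 0 0 0;1 0 0 0 0;1 0 0 0 0")

```text
clock: 5.15
position: [560.1, -215.8, 264.9]
orientation: [-3.141, -0.0, 1.695]
contact_force: [-6.3, -1.1, -5.5]
width: 21.5
gripper_force: 58.9
```

```bash
python3 - <<'E'
from station import status,cams
from h import *
s0=status.observe(); print(np.round(s0["position"],1))
c=cams.capture("scene"); np.savez("scene2.npz",**c)
cv2.imwrite("pics/lift.png",cv2.resize(c["image"][170:245,150:270],None,fx=5,fy=5,interpolation=cv2.INTER_CUBIC))
# menu from scene0 top edge at z=70
s=np.load("scene0.npz"); W=ray(s,[(291,173.8),(300,172.5),(327,166.5)],70); print(np.round(W,1))
E
```

```text
[ 560.1 -215.8  264.9]
[[484.8 155.1  70. ]
 [490.9 190.1  70. ]
 [498.6 303.8  70. ]]
```

View pics/lift.png

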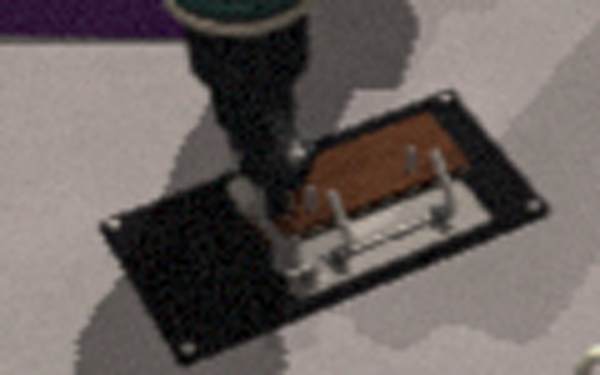

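The lever is up, and both ring arches (crop 340,215 and 440,180) are tipped back off the posts (crop 312,195 and 410,157). Next I release the lever and refine the menu line from depth.

>>> carry_out(deltas="0.3 0 0 0 0;0.3 0 0 0 0;0.3 0 0 0 0;0.3 0 0 -30 0;0.3 0 0 -40 0;0 0 0 -40 0;0 0 0 -20 0")

```text
clock: 5.78
position: [561.0, -216.7, 399.1]
orientation: [3.137, 0.002, 1.695]
contact_force: [-0.3, -0.1, 0.1]
width: 81.5
gripper_force: 0.0
```

```bash
python3 - <<'E'
from station import status,cams
from h import *
s=np.load("scene0.npz"); t=np.load("top0.npz")
for nm,c,w in(("scene",s,(280,160,340,205)),("top",t,(165,188,225,218))):
    Q=cloud(c)[w[1]:w[3],w[0]:w[2]].reshape(-1,3)
    q=Q[(Q[:,2]>34)&(Q[:,2]<74)&(abs(Q[:,0]-491)<14)&(Q[:,1]>148)&(Q[:,1]<312)]
    l=cv2.fitLine(q[:,:2].astype(np.float32),cv2.DIST_HUBER,0,.01,.01).ravel()
    print(nm,len(q),"y-range",np.percentile(q[:,1],[1,99]),"dir",np.degrees(np.arctan2(l[1],l[0]))%180,"x at y=229",l[2]+(229-l[3])*l[0]/l[1],"resid",np.std(q[:,0]-l[2]-(q[:,1]-l[3])*l[0]/l[1]), "z max",np.percentile(q[:,2],98))
E
```

```text
scene 294 y-range [150.91834285 309.38290706] dir 86.91026 x at y=229 495.27872 resid 2.75400218717919 z max 71.76168667000391
top 135 y-range [152.62131043 308.21087238] dir 87.054276 x at y=229 489.2059 resid 2.196284296496381 z max 73.26721311510565
```

>>> carry_out(deltas="0 0 0 0 5.05;0 0 0 0 5.05;0 40 -8.5 0 0;0 40 -8.5 0 0;0 40 -8.5 0 0;0 40 -8.5 0 0;0 40 -8.5 0 0;0 40 -8.5 0 0;0 40 -8.5 0 0;0 40 -8.5 0 0")

```text
clock: 6.62
position: [508.7, 109.0, 394.8]
orientation: [3.14, -0.001, 1.519]
contact_force: [1.7, 0.6, 0.1]
width: 85.3
gripper_force: 0.0
```

>>> carry_out(deltas="0.3 40 -8.5 0 0;0.3 40 -8.5 30 0;0.3 40 -8.5 40 0;0.4 0 0 40 0;0.4 0 0 0 0;0.4 0 0 0 0")

```text
clock: 7.12
position: [493.0, 209.7, 300.1]
orientation: [-3.14, 0.002, 1.519]
contact_force: [1.0, 0.6, 0.8]
width: 51.1
gripper_force: 0.0
```

>>> carry_out(deltas="0.4 20.2 -3.1 20 0;0.4 0 0 30 0;0.4 0 0 30 0;0.4 0 0 13 0;0.7 0 0 0 0;0.85 0 0 0 0;1 0 0 0 0;1 0 0 0 0;1 0 0 0 0;1 0 0 0 0")

```text
clock: 7.95
position: [491.7, 230.4, 209.4]
orientation: [3.139, -0.002, 1.519]
contact_force: [-3.0, -2.9, 15.3]
width: 5.5
gripper_force: 59.2
```

>>> carry_out(deltas="1 0 0 -20 0;1 0 0 -30 0;1 0 0 -20 0;1 -18.75 25.7 0 0;1 -18.75 25.7 0 0;1 -18.75 25.7 0 0;1 -18.75 25.7 0 0;1 -18.75 25.7 0 0;1 -18.75 25.7 0 0")

```text
clock: 8.7
position: [640.3, 108.9, 278.7]
orientation: [3.14, -0.0, 1.519]
contact_force: [-0.7, 0.4, -1.3]
width: 4.9
gripper_force: 60.1
```

>>> carry_out(deltas="1 0 0 0 -5.05;1 0 0 0 -5.05;1 0 0 20 0;1 0 0 20 0;1 0 0 20 0;1 0 0 5 0;1 0 0 0 0;1 0 0 0 0")

```text
clock: 9.37
position: [639.5, 110.0, 213.6]
orientation: [3.14, 0.0, 1.695]
contact_force: [-0.0, -0.6, -0.7]
width: 5.3
gripper_force: 60.0
```

```bash
python3 - <<'E'
from station import status,cams
from h import *
s0=status.observe(); print(np.round(s0["position"],1),np.round(s0["contact_force"],1),s0["width"])
c=cams.capture("scene"); np.savez("scene3.npz",**c); p=proj(c,[[640,110,0]])[0].astype(int); print(p)
cv2.imwrite("pics/stand.png",cv2.resize(c["image"][p[1]-60:p[1]+20,p[0]-60:p[0]+60],None,fx=5,fy=5,interpolation=cv2.INTER_CUBIC))
Q=cloud(c)[p[1]-60:p[1]+25,p[0]-60:p[0]+60].reshape(-1,3)
q=Q[(abs(Q[:,0]-640)<20)&(abs(Q[:,1]-110)<100)]
for z in range(0,80,5):
    k=q[(q[:,2]>=z)&(q[:,2]<z+5)]; print(z,len(k),np.round(np.percentile(k[:,1],[2,98]),0) if len(k) else "",np.round(np.median(k[:,0]),1) if len(k) else "")
E
```

```text
[639.5 110.  213.6] [-0.  -0.6 -0.7] 5.301486912867629
[298 217]
0 120 [ 13. 206.] 646.9
5 4 [ 85. 205.] 642.3
10 20 [ 34. 187.] 642.9
15 32 [ 35. 181.] 646.2
20 43 [ 32. 188.] 644.4
25 33 [ 33. 184.] 644.6
30 25 [ 39. 185.] 643.7
35 37 [ 31. 186.] 647.4
40 31 [ 32. 188.] 645.6
45 21 [ 35. 187.] 649.7
50 32 [ 32. 187.] 649.5
55 26 [ 31. 181.] 649.1
60 24 [ 34. 187.] 647.9
65 26 [ 32. 181.] 650.0
70 50 [ 37. 186.] 645.5
75 16 [ 34. 185.] 643.6
```

View pics/stand.png

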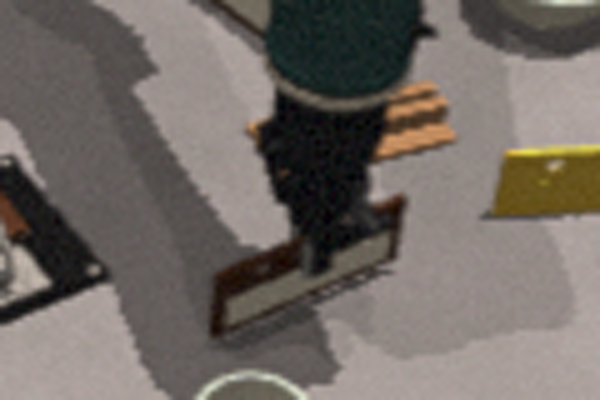

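The menu hangs upright and level in the gripper, between crop (212,330) and (405,200), with the stand empty. I lower it to the counter.

>>> carry_out(deltas="1 0 0 8 0;1 0 0 2 0;1 0 0 1 0;1 0 0 1 0;1 0 0 0 0")

```text
clock: 9.83
position: [639.2, 110.0, 201.4]
orientation: [3.141, -0.001, 1.695]
contact_force: [-7.3, 0.3, 17.5]
width: 5.4
gripper_force: 62.9
```

>>> carry_out(deltas="0.6 0 0 0 0;0.6 0 0 0 0;0.6 0 0 0 0;0.6 0 0 -10 0;0.6 0 0 -25 0;1 0 0 -25 0;1 0 -15 0 0;1 0 -20 0 0;1 0 0 0 0;1 0 0 0 0")

```text
clock: 10.67
position: [604.1, 105.7, 261.1]
orientation: [3.141, -0.0, 1.695]
contact_force: [0.5, -0.2, 1.1]
width: -0.1
gripper_force: 0.0
```

>>> carry_out(deltas="1 0 0 20 0;1 0 0 13 0;1 0 0 0 0")

```text
clock: 10.92
position: [603.9, 105.7, 224.7]
orientation: [-3.138, 0.001, 1.695]
contact_force: [-1.0, 0.2, -0.6]
width: -0.1
gripper_force: 0.0
```

>>> carry_out(deltas="1 0 5 0 0;1 0 5 0 0;1 0 4 0 0;1 0 4 0 0;1 0 4 0 0;1 0 4 0 0;1 0 4 0 0;1 0 4 0 0;1 0 0 0 0;1 0 0 0 0")

```text
clock: 11.75
position: [638.2, 109.9, 227.1]
orientation: [-3.141, 0.0, 1.695]
contact_force: [-0.1, -0.3, 0.2]
width: 0.2
gripper_force: 0.0
```

```bash
python3 - <<'E'
from station import status,cams
from h import *
s0=status.observe(); print(np.round(s0["position"],1),np.round(s0["contact_force"],1),s0["width"])
c=cams.capture("scene"); np.savez("scene4.npz",**c); p=[298,217]
Q=cloud(c)[p[1]-60:p[1]+40,p[0]-60:p[0]+80].reshape(-1,3)
q=Q[(abs(Q[:,0]-660)<80)&(abs(Q[:,1]-110)<100)]
for z in range(-4,80,4):
    k=q[(q[:,2]>=z)&(q[:,2]<z+4)]; print(z,len(k),np.round(np.percentile(k[:,:2],[2,98],axis=0),0).tolist() if len(k) else "")
E
```

```text
[638.2 109.9 227.1] [-0.1 -0.3  0.2] 0.1756170508716309
-4 557 [[584.0, 13.0], [739.0, 208.0]]
0 526 [[585.0, 14.0], [738.0, 207.0]]
4 399 [[617.0, 37.0], [712.0, 195.0]]
8 60 [[647.0, 48.0], [705.0, 193.0]]
12 0 
16 0 
20 0 
24 0 
28 0 
32 0 
36 0 
40 0 
44 0 
48 1 [[645.0, 106.0], [645.0, 106.0]]
52 0 
56 3 [[641.0, 100.0], [648.0, 118.0]]
60 5 [[639.0, 100.0], [651.0, 113.0]]
64 5 [[638.0, 100.0], [654.0, 107.0]]
68 7 [[639.0, 100.0], [654.0, 118.0]]
72 4 [[644.0, 100.0], [653.0, 118.0]]
76 9 [[636.0, 99.0], [654.0, 118.0]]
```

It toppled. I back off and measure it in both views.

>>> carry_out(deltas="0 0 -20 -40 0;0 0 -40 -30 0;0 0 -40 -20 0;0 0 -30 0 0;0 0 0 0 0")

```text
clock: 12.22
position: [515.6, 94.3, 308.7]
orientation: [-3.14, -0.002, 1.695]
contact_force: [2.0, 0.2, 0.5]
width: 60.4
gripper_force: 0.0
```

```bash
cat > flat.py <<'E'
from h import *
# brown frame / holes of the flat menu at height z, within world window
def frame(c,z,x0,x1,y0,y1,inv=False,col=None):
    K,R,t=load(c); corners=proj(c,[[x,y,z] for x in(x0,x1) for y in(y0,y1)])
    m=np.zeros(c["image"].shape[:2],np.uint8); cv2.fillConvexPoly(m,cv2.convexHull(corners.astype(np.float32)).astype(np.int32),1)
    im=c["image"].astype(int); b,r=im[...,0],im[...,2]; S=im.sum(2)
    d=(m>0)&(r>b+15)&(S<260)
    n,l,st,_=cv2.connectedComponentsWithStats(d.astype(np.uint8),connectivity=8); k=1+np.argmax(st[1:,4])
    ys,xs=np.nonzero(l==k); W=ray(c,np.c_[xs,ys],z)[:,:2]; cc,sz,a=cv2.minAreaRect(W.astype(np.float32))
    bx=cv2.boxPoints((cc,sz,a)); L=max(bx[1]-bx[0],bx[2]-bx[1],key=lambda q:np.hypot(*q))
    print("frame c",np.round(cc,1),"size",np.round(sz,1),"dir",round(np.degrees(np.arctan2(L[1],L[0]))%180,2),len(xs)); return cc
E
python3 - <<'E'
from station import status,cams
from flat import *
s0=status.observe(); print(np.round(s0["position"],1))
ims=[]
for n in("scene","top"):
    c=cams.capture(n); np.savez(n+"5.npz",**c); frame(c,6,620,740,10,210)
    p=proj(c,[[672,110,6]])[0].astype(int); print(n,p); ims.append(cv2.resize(c["image"][p[1]-30:p[1]+30,p[0]-40:p[0]+40],None,fx=5,fy=5,interpolation=cv2.INTER_CUBIC))
cv2.imwrite("pics/flat.png",np.hstack(ims))
E
```

```text
[515.6  94.3 308.7]
frame c [691.9 133.2] size [ 57.9 137.9] dir 112.65 209
scene [302 222]
frame c [687.2  43.5] size [64.4 23.1] dir 21.19 57
top [226 154]
```

View pics/flat.png

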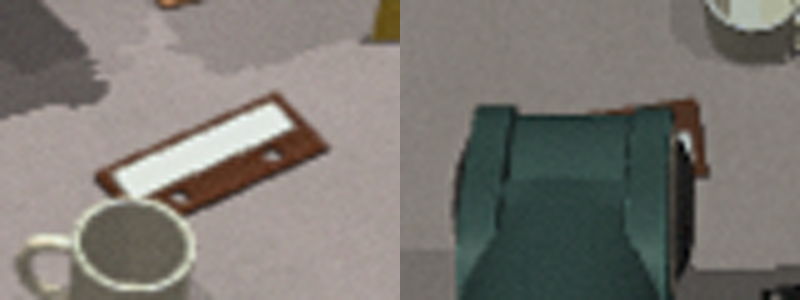

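The menu lies flat in the scene view. Its holes are at crop (180,198) and (271,156), on the +x side away from the robot, and the corners are at (278,93), (329,148) and (97,181). The mug hides one corner.

```bash
python3 - <<'E'
from h import *
c=np.load("scene5.npz"); cr=lambda u,v:((u+.5)/5-.5+262,(v+.5)/5-.5+192)
for n,p,z in(("holes",[(180,198),(271,156)],5),("corners",[(278,93),(329,148),(97,181)],6)):
    W=ray(c,[cr(*q) for q in p],z); print(n,np.round(W,1).tolist())
    if n=="holes":
        e=W[0]-W[1]; print("sep",np.hypot(*e[:2]),"dir",np.degrees(np.arctan2(-e[1],-e[0])),"mid",W.mean(0))
    else: print("len",np.linalg.norm(W[0]-W[2]),np.linalg.norm(W[0]-W[1]),"dir",np.degrees(np.arctan2(*(W[0]-W[2])[[1,0]])))
t=np.load("top5.npz"); cr=lambda u,v:((u-400+.5)/5-.5+186,(v+.5)/5-.5+124)
W=ray(t,[cr(695,99),cr(708,176)],6); print("top corners",np.round(W,1).tolist(),np.linalg.norm(W[0]-W[1]))
E
```

```text
holes [[699.2, 76.4, 5.0], [689.1, 154.2, 5.0]]
sep 78.53699793919915 dir 97.39326435457566 mid [694.12230126 115.3056418    5.        ]
corners [[637.7, 189.4, 6.0], [698.9, 195.6, 6.0], [664.0, 29.8, 6.0]]
len 161.76922631316557 61.48476327677061 dir 99.34818015421062
top corners [[714.7, 40.7, 6.0], [653.6, 32.2, 6.0]] 61.68214166599271
```

>>> carry_out(deltas="0.1 0 40 0 0;0.1 0 40 0 0;0.1 0 40 30 0;0.1 0 40 35 0;0.1 0 0 35 0;0.1 0 0 25 0;0.1 0 0 0 0;0.1 0 0 0 0")

```text
clock: 12.98
position: [663.5, 112.7, 194.6]
orientation: [-3.139, 0.001, 1.695]
contact_force: [-0.4, -0.1, 1.0]
width: 76.9
gripper_force: 0.0
```

>>> carry_out(deltas="0.1 0 11.6 0 0;0.1 0 0 15 0;0.1 0 0 7 0;0.1 0 0 0 0")

```text
clock: 13.32
position: [674.6, 114.6, 173.4]
orientation: [-3.141, -0.0, 1.695]
contact_force: [-0.7, 0.7, -0.0]
width: 76.9
gripper_force: 0.0
```

>>> carry_out(deltas="0.1 0 0 2 0;0.1 0 0 2 0;0.1 0 0 0 0")

```text
clock: 13.57
position: [674.9, 114.5, 170.0]
orientation: [3.141, -0.0, 1.695]
contact_force: [-0.6, 0.5, 0.2]
width: 76.8
gripper_force: 0.0
```

>>> carry_out(deltas="0.1 0 0 2 0;0.1 0 0 1 0;0.1 0 0 0 0")

```text
clock: 13.82
position: [674.8, 114.5, 166.6]
orientation: [-3.141, 0.0, 1.695]
contact_force: [0.5, -0.9, 0.0]
width: 76.8
gripper_force: 0.0
```

>>> carry_out(deltas="0.2 0 0 0 0;0.25 0 0 0 0;0.25 0 0 0 0")

```text
clock: 14.07
position: [675.2, 114.4, 167.4]
orientation: [3.141, -0.0, 1.695]
contact_force: [-1.9, -0.3, 8.6]
width: 63.9
gripper_force: 4.0
```

>>> carry_out(deltas="0.25 0 0 -2 0;0.25 0 0 0 0;0.5 0 0 0 0;1 0 0 0 0;1 0 0 0 0;1 0 0 0 0")

```text
clock: 14.57
position: [675.1, 114.4, 169.5]
orientation: [3.141, -0.0, 1.695]
contact_force: [-4.3, 0.6, 13.4]
width: 59.7
gripper_force: 61.9
```

>>> carry_out(deltas="1 0 0 -10 0;1 0 0 -30 0;1 0 0 -30 0;1 0 0 -30 0;1 0 0 0 0")

```text
clock: 14.98
position: [676.3, 114.2, 275.0]
orientation: [3.134, -0.0, 1.695]
contact_force: [1.3, -0.1, 0.2]
width: 59.3
gripper_force: 65.2
```

>>> carry_out(deltas="1 0 -30 0 0;1 0 -37 0 0;1 0 -38 0 0;1 0 -38 0 0;1 0 -38 0 0;1 -10 -37 0 0;1 -30 0 0 0;1 -35 0 0 0;1 -36 0 0 0;1 -36 0 0 0")

```text
clock: 15.82
position: [476.7, -59.7, 269.1]
orientation: [3.141, -0.0, 1.696]
contact_force: [1.5, 0.7, -0.4]
width: 59.4
gripper_force: 65.2
```

>>> carry_out(deltas="1 -36 0 0 0;1 -30 0 0 0;1 0 0 0 0;1 0 0 0 0")

```text
clock: 16.15
position: [484.8, -125.6, 268.8]
orientation: [3.141, 0.001, 1.692]
contact_force: [-0.1, 0.5, -0.6]
width: 59.3
gripper_force: 65.2
```

>>> carry_out(deltas="1 -4.7 1.5 20 0;1 0 0 15 0;1 0 0 0 0;1 0 0 0 0")

```text
clock: 16.48
position: [486.9, -127.6, 233.6]
orientation: [-3.14, -0.0, 1.696]
contact_force: [-0.7, -0.3, -1.3]
width: 59.6
gripper_force: 65.2
```

```bash
python3 - <<'E'
from station import status,cams
from h import *
s0=status.observe(); print(np.round(s0["position"],1),s0["orientation"][2]); z=s0["position"][2]-169.5+6; print("menu top z",z)
yaw=np.radians(7.19); ex=np.array([np.cos(yaw),np.sin(yaw),0]); ey=np.array([-ex[1],ex[0],0]); o=np.array([503.8,-128,0])
ims=[]
for n in("scene","top"):
    c=cams.capture(n); np.savez(n+"6.npz",**c)
    p=proj(c,o+[0,0,z])[0].astype(int); print(n,p)
    a=cv2.resize(c["image"][p[1]-35:p[1]+35,p[0]-40:p[0]+40],None,fx=5,fy=5,interpolation=cv2.INTER_CUBIC)
    pts=[o+s*40*ey+[0,0,z] for s in(-1,1)]+[o+x*ex+y*ey+[0,0,z] for x in(-48,14) for y in(-80,80)]
    for q in proj(c,pts): q=((q-p+[40,35]+.5)*5-.5).astype(int); cv2.drawMarker(a,(int(q[0]),int(q[1])),(0,255,0),0,9,1)
    ims.append(a)
cv2.imwrite("pics/over.png",np.hstack(ims))
E
```

```text
[ 486.9 -127.6  233.6] 1.6960741240217885
menu top z 70.0504629662943
scene [221 196]
top [292 193]
```

View pics/over.png

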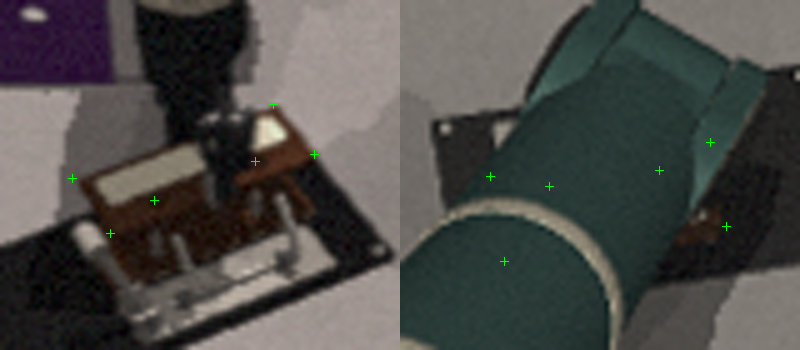

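In the scene view the menu is over the pack. Its right end is at crop (313,157), near the prediction; its left corner (80,182) is slightly right of it. In the top view the arm covers everything. I measure the offset with intensity profiles along the menu.

```bash
cat > prof.py <<'E'
from h import *
yaw=np.radians(7.19); ex=np.array([np.cos(yaw),np.sin(yaw),0]); ey=np.array([-ex[1],ex[0],0]); o=np.array([503.8,-128,0])
def prof(c,A,B,n):
    P=A+(B-A)*np.linspace(0,1,n)[:,None]; q=proj(c,P).astype(np.float32)
    return cv2.remap(c["image"],q[:,0].reshape(1,-1),q[:,1].reshape(1,-1),cv2.INTER_LINEAR)[0].astype(int)
def line(c,z,x,y0,y1,step=3):   # along binder y
    n=int((y1-y0)/step)+1; p=prof(c,o+x*ex+y0*ey+[0,0,z],o+x*ex+y1*ey+[0,0,z],n); return [(int(y0+step*i),int(v.sum()),int(v[2]-v[0])) for i,v in enumerate(p)]
def linex(c,z,y,x0,x1,step=3):
    n=int((x1-x0)/step)+1; p=prof(c,o+x0*ex+y*ey+[0,0,z],o+x1*ex+y*ey+[0,0,z],n); return [(int(x0+step*i),int(v.sum()),int(v[2]-v[0])) for i,v in enumerate(p)]
E
python3 - <<'E'
from prof import *
c=np.load("scene6.npz")
for z in(70,):
    print("y@x-30 left",line(c,z,-30,-96,-50)); print("right",line(c,z,-30,40,96))
    for y in(-62,60,68): print("x@y",y,linex(c,z,y,-66,30))
E
```

```text
y@x-30 left [(-96, 290, 8), (-93, 271, 6), (-90, 270, 7), (-87, 273, 9), (-84, 258, 9), (-81, 203, 12), (-78, 106, 25), (-75, 83, 26), (-72, 137, 24), (-69, 248, 23), (-66, 366, 25), (-63, 374, 26), (-60, 377, 23), (-57, 372, 23), (-54, 374, 24), (-51, 369, 24)]
right [(40, 70, 4), (43, 75, 2), (46, 77, 0), (49, 83, 1), (52, 171, 10), (55, 323, 21), (58, 474, 31), (61, 586, 37), (64, 608, 34), (67, 598, 29), (70, 501, 30), (73, 317, 35), (76, 205, 37), (79, 287, 28), (82, 404, 19), (85, 465, 13), (88, 474, 15), (91, 460, 14), (94, 459, 15)]
x@y -62 [(-66, 265, 8), (-63, 256, 9), (-60, 264, 8), (-57, 266, 9), (-54, 264, 11), (-51, 257, 10), (-48, 210, 12), (-45, 161, 18), (-42, 190, 22), (-39, 264, 25), (-36, 341, 25), (-33, 374, 25), (-30, 374, 26), (-27, 376, 25), (-24, 373, 23), (-21, 370, 23), (-18, 370, 23), (-15, 347, 24), (-12, 292, 25), (-9, 212, 27), (-6, 124, 32), (-3, 97, 33), (0, 91, 33), (3, 96, 32), (6, 98, 32), (9, 107, 33), (12, 113, 31), (15, 96, 26), (18, 84, 21), (21, 58, 20), (24, 38, 20), (27, 30, 21), (30, 61, 19)]
x@y 60 [(-66, 357, 11), (-63, 375, 11), (-60, 39
[... 270 characters left out ...]
34), (-6, 173, 39), (-3, 147, 43), (0, 128, 46), (3, 140, 49), (6, 156, 49), (9, 155, 47), (12, 150, 48), (15, 121, 41), (18, 91, 29), (21, 70, 13), (24, 57, 1), (27, 55, 1), (30, 60, -1)]
x@y 68 [(-66, 423, 14), (-63, 423, 14), (-60, 422, 13), (-57, 410, 11), (-54, 393, 12), (-51, 393, 14), (-48, 314, 18), (-45, 236, 29), (-42, 298, 36), (-39, 368, 38), (-36, 477, 35), (-33, 574, 31), (-30, 598, 29), (-27, 623, 25), (-24, 622, 25), (-21, 643, 25), (-18, 618, 25), (-15, 584, 25), (-12, 421, 27), (-9, 226, 34), (-6, 156, 43), (-3, 147, 46), (0, 149, 46), (3, 151, 47), (6, 154, 48), (9, 159, 52), (12, 155, 47), (15, 128, 38), (18, 90, 28), (21, 58, 15), (24, 58, 4), (27, 64, -2), (30, 59, -2)]
```

The offset is about 0.6 mm in y and under 1 mm in x. I lower it onto the posts while watching the force.

>>> carry_out(deltas="1 -0.6 0 10 0;1 0 0 10 0;1 0 0 4 0;1 0 0 3 0;1 0 0 0 0")

```text
clock: 17.0
position: [487.0, -129.0, 205.9]
orientation: [-3.14, -0.0, 1.695]
contact_force: [-0.4, 0.1, -2.1]
width: 59.8
gripper_force: 65.2
```

>>> carry_out(deltas="1 0 0 3 0;1 0 0 3 0;1 0 0 0 0")

```text
clock: 17.25
position: [487.1, -129.0, 200.3]
orientation: [-3.141, 0.0, 1.695]
contact_force: [0.1, -1.1, -1.8]
width: 59.2
gripper_force: 65.2
```

>>> carry_out(deltas="1 0 0 3 0;1 0 0 3 0;1 0 0 2 0;1 0 0 0 0")

```text
clock: 17.58
position: [487.1, -129.0, 192.2]
orientation: [-3.141, -0.0, 1.695]
contact_force: [-0.4, 0.0, -0.9]
width: 59.5
gripper_force: 65.2
```

>>> carry_out(deltas="1 0 0 1.5 0;1 0 0 1 0;1 0 0 0 0")

```text
clock: 17.83
position: [487.1, -129.0, 190.0]
orientation: [-3.141, 0.0, 1.695]
contact_force: [-0.5, 0.4, -0.6]
width: 59.8
gripper_force: 65.2
```

>>> carry_out(deltas="1 0 0 1 0;1 0 0 0 0;1 0 0 0.5 0;1 0 0 0 0")

```text
clock: 18.17
position: [487.2, -129.2, 189.5]
orientation: [3.141, -0.001, 1.695]
contact_force: [-7.6, 2.9, 22.7]
width: 59.4
gripper_force: 68.0
```

>>> carry_out(deltas="0.12 0 0 0 0;0.12 0 0 0 0;0.12 0 0 0 0;0.12 0 0 0 0")

```text
clock: 18.5
position: [487.2, -129.0, 188.6]
orientation: [3.142, 0.0, 1.695]
contact_force: [0.9, 0.0, 0.3]
width: 75.2
gripper_force: 0.0
```

>>> carry_out(deltas="0.12 0 0 -10 0;0.12 0 0 -30 0;0.12 0 0 -40 0;0.12 0 0 -40 0;0.12 0 0 -30 0;0.12 0 0 0 0")

```text
clock: 19.0
position: [488.0, -129.8, 344.5]
orientation: [3.134, 0.001, 1.695]
contact_force: [0.5, -0.5, 1.1]
width: 74.9
gripper_force: 0.0
```

>>> carry_out(deltas="0.3 -31.4 20.3 0 0;0.3 -31.4 20.3 0 0;0.3 -31.4 20.3 0 0;0.3 0 0 0 0;0.3 0 0 0 0")

```text
clock: 19.42
position: [559.4, -216.5, 338.7]
orientation: [-3.141, 0.001, 1.693]
contact_force: [-0.5, 0.5, 0.3]
width: 59.7
gripper_force: 0.0
```

```bash
python3 - <<'E'
from station import status,cams
from prof import *
s0=status.observe(); print(np.round(s0["position"],1))
c=cams.capture("scene"); np.savez("scene7.npz",**c); p=[221,205]
a=cv2.resize(c["image"][p[1]-45:p[1]+40,p[0]-60:p[0]+60],None,fx=6,fy=6,interpolation=cv2.INTER_CUBIC)
for q in proj(c,[o+s*40*ey+[0,0,41] for s in(-1,1)]+[o+x*ex+y*ey+[0,0,26] for x in(-48,14) for y in(-80,80)]): q=((q-p+[60,45]+.5)*6-.5).astype(int); cv2.drawMarker(a,(int(q[0]),int(q[1])),(0,255,0),0,7,1)
cv2.imwrite("pics/filed.png",a)
Q=cloud(c).reshape(-1,3)-o; X=Q@ex; Y=Q@ey; Z=Q[:,2]
for x0,x1 in((-46,-10),): 
  for y0,y1 in((-78,-45),(45,78)):
    k=(X>x0)&(X<x1)&(Y>y0)&(Y<y1)&(Z<60); print((y0,y1),k.sum(),np.median(Z[k]))
E
```

```text
[ 559.4 -216.5  338.7]
(-78, -45) 47 25.85608736499884
(45, 78) 57 25.892694752285426
```

View pics/filed.png

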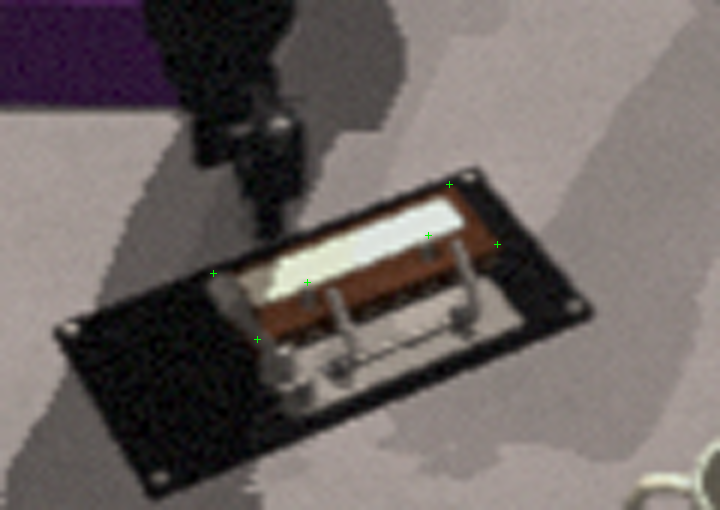

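The menu lies flat on the pack with its top at 25.9 mm. Both posts (crop 307,290 and 428,243) come up through the holes. Next I pinch the lever again.

>>> carry_out(deltas="0.3 0.7 0.7 30 0;0.3 0 0 30 0;0.3 0 0 14 0;0.3 0 0 0 0;0.5 0 0 0 0;1 0 0 0 0;1 0 0 0 0;1 0 0 0 0;1 0 0 0 0")

```text
clock: 20.22
position: [559.7, -215.0, 266.4]
orientation: [3.14, 0.001, 1.694]
contact_force: [-6.2, -2.7, 10.9]
width: 20.8
gripper_force: 58.3
```

>>> carry_out(deltas="1 -8.2 0 2.6 0;1 -7.9 0 3.4 0;1 -7.5 0 4.2 0;1 -7 0 4.8 0;1 -6.5 0 5.5 0;1 -5.9 0 6.2 0;1 -5.3 0 6.7 0;1 -4.6 0 7.2 0;1 -3.9 0 7.6 0;1 -3.1 0 8 0")

```text
clock: 21.05
position: [567.2, -278.0, 211.8]
orientation: [3.138, 0.007, 1.692]
contact_force: [-3.9, -16.7, 16.8]
width: 21.3
gripper_force: 112.9
```

>>> carry_out(deltas="1 -2.3 0 8.3 0;1 -1.4 0 8.4 0;1 0 0 2 0;1 0 0 0 0;1 0 0 0 0")

```text
clock: 21.47
position: [567.7, -280.8, 192.8]
orientation: [3.139, 0.006, 1.692]
contact_force: [-4.4, -16.4, 15.5]
width: 21.3
gripper_force: 120.5
```

>>> carry_out(deltas="0.3 0 0 0 0;0.3 0 0 0 0;0.3 0 0 0 0;0.3 0 0 -30 0;0.3 0 0 -40 0;1 0 0 -30 0;1 0 0 0 0;1 0 0 0 0;1 0 0 0 0")

```text
clock: 22.22
position: [567.8, -276.6, 289.5]
orientation: [-3.142, -0.001, 1.696]
contact_force: [0.0, -0.8, -0.4]
width: 11.6
gripper_force: 0.0
```

```bash
python3 - <<'E'
from station import status,cams
from prof import *
s0=status.observe(); print(np.round(s0["position"],1),s0["width"])
c=cams.capture("scene"); np.savez("scene8.npz",**c); p=[221,205]
f=lambda c:cv2.resize(c["image"][p[1]-25:p[1]+40,p[0]-60:p[0]+60],None,fx=4.5,fy=4.5,interpolation=cv2.INTER_CUBIC)
a=f(c); b=f(np.load("scene0.npz"))
for q in proj(c,[o+45*ex-160*ey+[0,0,34]]): q=((q-p+[60,25]+.5)*4.5-.5).astype(int); [cv2.drawMarker(i,(int(q[0]),int(q[1])),(0,255,0),0,9,1) for i in(a,b)]
cv2.imwrite("pics/closed.png",np.vstack([a,b]))
E
```

```text
[ 567.8 -276.6  289.5] 11.614181882974838
```

View pics/closed.png

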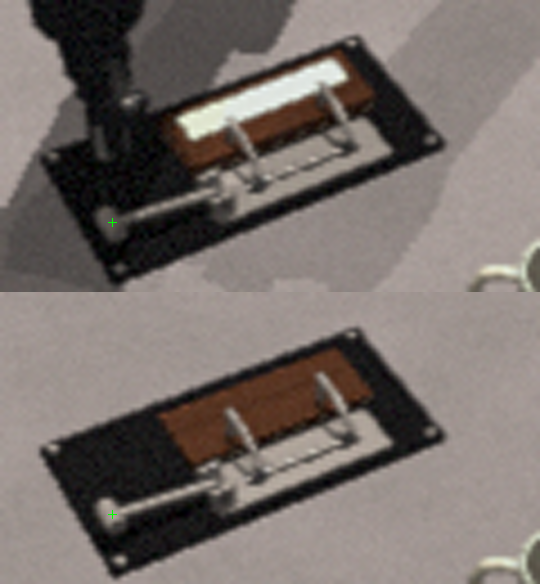

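The lever looks down, with the roll at crop (112,222) as at the start, and the rings are on the posts. I press once with closed fingers to be sure.

>>> carry_out(deltas="1 -4.5 0 25 0;1 0 0 30 0;1 0 0 12 0;1 0 0 4 0;1 0 0 2 0;1 0 0 0 0")

```text
clock: 22.77
position: [568.5, -281.9, 217.2]
orientation: [-3.142, 0.0, 1.695]
contact_force: [0.5, 0.9, -0.7]
width: 0.4
gripper_force: 0.0
```

>>> carry_out(deltas="1 0 0 1 0;1 0 0 1 0;1 0 0 0 0")

```text
clock: 23.02
position: [568.6, -281.7, 215.5]
orientation: [3.14, 0.001, 1.695]
contact_force: [1.2, 0.4, 0.6]
width: -0.2
gripper_force: 0.7
```

>>> carry_out(deltas="1 0 0 1 0;1 0 0 1 0;1 0 0 0 0")

```text
clock: 23.27
position: [568.8, -282.0, 214.6]
orientation: [3.14, 0.0, 1.695]
contact_force: [-6.6, 4.3, 23.5]
width: -0.1
gripper_force: 11.9
```

There is a firm stop with the roll top at about 42 mm, so the lever is fully down. I retract and hand in.

>>> carry_out(deltas="1 0 0 -10 0;1 0 0 -35 0;1 0 0 -40 0;1 0 0 -30 0;1 0 0 0 0;1 0 0 0 0;1 0 0 0 0;1 0 0 0 0")

```text
clock: 23.93
position: [568.1, -281.4, 326.8]
orientation: [-3.14, -0.001, 1.695]
contact_force: [0.2, 0.1, 1.0]
width: -0.0
gripper_force: 0.0
```

```bash
python3 - <<'E'
from station import status,job
import numpy as np
s=status.observe(); print(np.round(s["position"],1),np.round(s["contact_force"],1)); print(job.job_done())
E
```

```text
[ 568.1 -281.4  326.8] [0.2 0.1 1. ]
the job is handed in; nothing more can be done
None
```

The menu lies flat on the pack with both posts through its holes, the lever is fully down with the rings closed, and the job was handed in at about 24 s; no verdict was shown.

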